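Ratchet down the hold-down bolt of the yellow trainer unit

ROBOT

A 6-joint arm with a two-finger parallel gripper is mounted at the origin on the work surface. World frame = base frame: x ahead of the robot, y to its left, z up, the work surface at z = 0. Lengths are in m, angles in degrees, forces in N, time in s.
With the tool pointing down it reaches from about 0.35 to 0.875 m from the base axis. Payload 4.2 kg.
Tool frame: the origin (TCP) lies at the very end of the fingers, on their centre line; the grasp point (between the pads) lies 19 mm behind it; y points along the fingers, z is the direction in which the jaws open and shut, and the axes are right-handed (so a half turn about y gives the same grasp; the last joint's range is limited). The gripper opens to 87 mm and grips with 3 to 60 N. Pads are 19 mm wide; open, the fingers measure 117 mm over their backs; the gripper's body (75 mm by 190 mm) begins 51 mm behind the grasp point.
Start: joints at [-51.589, 22.042, 0.453, 0, -68.411, -14.817], TCP at [0.25, -0.573, 0.223] pointing down, gripper open.
Joint ranges: [-179.83, 179.83], [-69.29, 118.12], [-61.27, 80.66], [-181.25, 117.63], [-171.15, -9.14], [-177.46, 177.46]. Speed limits (degrees/s): [159.86, 159.86, 180, 180, 180, 180].

INTERFACE

Orientations are given as a 3x3 rotation matrix whose columns are the frame's x, y, z axes.
In Python, from station import r, eyes gives the robot as it stands.
- The arm moves only by the tool play_rows, never from a script. Its argument "deltas" is one flat list of numbers, 5 for each row, row after row: the closure in counts, from 0 (fully open) to 255 (shut), then the shift along the tool's x, y, z in mm, then the turn about the tool's y in rad. In form: [claw, tx, ty, tz, roll, claw, tx, ty, tz, roll, ...]. A call has exactly 10 rows; each row shifts and turns the commanded pose from where the row before left it, along the tool's axes as they then stand; what a row does not reach is not made up. A row lasts 1/10 s, in which the tool goes at most 50 mm and 8.59 degrees, less where a joint would pass 70% of its speed; a pose out of reach is approached as far as the arm can. A call is refused whole if a number of a shift passes 50 or a number of a turn 0.15, either way. A call with a gripper value outside its range is refused whole. The fingers move at their own pace and stop on an object; the grip force is fixed at half the most. Time passes only in rows, so rows that do not move let the fingers close, or fill a call up. It gives the time, the measured TCP pose, the force and the opening at its end, in the units of the state.
- r.sense(): the state, without advancing time (a new reading comes with each control period).
- eyes.capture(name): name is "side" or "top"; returns a dict with "img" (480x640x3 uint8, blue, green, red), "vfov" (degrees; the focal length in pixels is half the picture's height over the tangent of half this angle, whatever the lens; pixels are square), "cx", "cy" (the principal point, pixels), "R" (3x3) and "t" (3): a world point X has camera coordinates R X + t. Camera axes: x right, y down, z forward; pixel columns grow to the right and rows downward; lengths in m; the calibration is good to about 2 mm. A picture is of the moment at which its call begins. There is no depth.
- r.finish_job(): hands the job in, once; it reports no verdict.
The state is a dict: "time_s": time; "joints": joint angles; "joint_velocities": joint speeds; "effort": joint torques, N m; "tcp_pos": TCP position; "ee_rot": TCP orientation; "wrist_force": force on the tool from outside, world axes, zero at the start; "moment": the same for the moment, N m; "gripper_width": opening from 0.0 (shut) to 1.0 (fully open).
Only numpy, scipy, OpenCV 4.12 (cv2) and the standard library are available. Lean on these libraries where they do the work, as an engineer would, in place of code of your own. Each camera call takes 0.05 s, during which the arm holds its last target.

TASK

The trainer unit with the yellow panel is loose on the bench: tighten its hold-down bolt with the yellow-handled ratchet spanner that already sits on it, swinging the handle back and forth in the room the case leaves, until the bolt is fully home and its red pointer lines up with the red mark on the case. Clockwise (seen from above) tightens; then let go of the handle. Leave the blue-handled spanner as it is.

Things in the scene. Friction and masses are not known exactly. Their poses are not given: they have to be found in the camera images.
- yellow_unit: Black trainer case, cream top 60 mm high, yellow panel, fixed. Origin: on the vertical bolt axis at bench height; x from bolt to rear of case (away from robot), z up. Case: y -100 to 100, x -46 to 150 mm; the bolt stands in a 100 mm wide recess open to -x, bench free in front. A red mark on the top lies behind the bolt, on the x axis. A blue twin stands 320 mm or more off.
- yellow_bolt (a joint): Turn of the bolt, rad, grows as it tightens (clockwise from above). Starts at 0.1 to 0.9; 2.6 is fully home, a solid stop, where the red pointer on the brass bolt cap points at the red mark. Stays where left (friction 0.25 N m, 2 to 3 N at the grip). Ratchet head 72 mm across, top 60 mm high; pointer top 69 mm. Two to four forward swings are needed.
- yellow_grip (a point): Middle of the yellow bar grip, 115 mm from the bolt axis, 50 mm high; x along the handle to the bolt. Bar: 70 to 160 mm from the axis, 20 wide, 36 to 64 mm high, free below. Swings level 0.7 rad either side of the unit's -x, starts within 0.4, stays where left. Towards the unit's +y drives the bolt, after up to 22.5 degrees of lost motion; towards -y freewheels.
- blue_grip (a point): The same point on the blue-handled spanner of the twin unit with the blue panel: a bystander, not to be moved.

How it is judged (in metres and radians):
At the end, for the whole second after the job is handed in: The yellow unit's bolt is within 0.2 rad (about 11 degrees) of its solid stop at 2.6 rad, and the spanner has been let go (value of joint yellow_bolt above 2.4 rad and contact force between the fingers and yellow_unit below 0.3 N); the robot touches nothing.
It fails at once if the blue-handled spanner is moved by more than 20 mm (distance of blue_grip from where it was at the start of the episode above 0.02 m).
It also fails if it takes over 51 s, if anything falls off the work surface, if the arm or the gripper's body presses on something with over 40 N, if the wrist force passes 120 N, or if a joint passes its speed limit or range.

## Working session

There is one attempt and no reset: what is moved stays moved. The work goes in short steps, Python scripts to look and compute and a tool call to move; the robot and the scene stay as the last step left them, time stands still between calls to the robot, and variables do not carry over. Pictures are saved under pics/ and viewed, and the job is handed in when it is done.

Besides the shell and the picture viewer there is one more tool, called after "Call:" as name(argument=value, ...), one argument or row to a line, values as JSON. play_rows: Moves the arm, as the interface text tells. Its arguments: {"type":"object","properties":{"deltas":{"type":"array","items":{"type":"number"}}},"required":["deltas"]}

```bash
mkdir -p pics; python3 - <<'E'
from station import r, eyes
import cv2,pickle
s=r.sense();print(s)
for n in("side","top"):
    c=eyes.capture(n);pickle.dump(c,open(n+'.pkl','wb'));cv2.imwrite(f'pics/{n}0.png',c['img']);print(n,c['vfov'],c['cx'],c['cy'],c['R'],c['t'])
E
```

```text
{'time_s': 0.0, 'joints': array([-5.15882806e+01,  2.20903677e+01,  3.79982207e-01, -3.00903480e-02,
       -6.84107659e+01, -1.48150733e+01]), 'joint_velocities': array([ 0.09071795,  0.05236663, -0.07204309,  0.06066371, -0.01523715,
        0.07774758]), 'effort': array([ 4.52860204e-04, -3.90663886e+01,  1.87406731e+01,  4.21987429e+00,
        1.09952287e-02, -1.36710560e-04]), 'tcp_pos': array([ 0.24995095, -0.57218553,  0.22146228]), 'ee_rot': array([[ 9.16463673e-01, -9.31078362e-04, -4.00116820e-01],
       [ 4.00117897e-01,  1.96020950e-03,  9.16461579e-01],
       [-6.89847538e-05, -9.99997645e-01,  2.16900192e-03]]), 'wrist_force': array([ 0.24406359, -0.18848476, -0.04536395]), 'moment': array([-0.01220903, -0.03375896, -0.0135343 ]), 'gripper_width': 1.0006435311544888}
side 48.83756963929264 315.52749614724087 246.58096624797048 [[-0.99738532 -0.07211236  0.00472656]
 [-0.05403244  0.70069294 -0.71141402]
 [ 0.04798988 -0.70980928 -0.70275725]] [0.57129795 0.08428006 0.78635941]
top 55.39474458782547 318.72391486028533 244.3471789966044 [[ 0.00529591 -0.99992553  0.0109947 ]
 [-0.98462911 -0.00713375 -0.17451255]
 [ 0.17457799 -0.0099015  -0.98459356]] [-0.01190942  0.57475385  0.69189999]
```

View pics/side0.png

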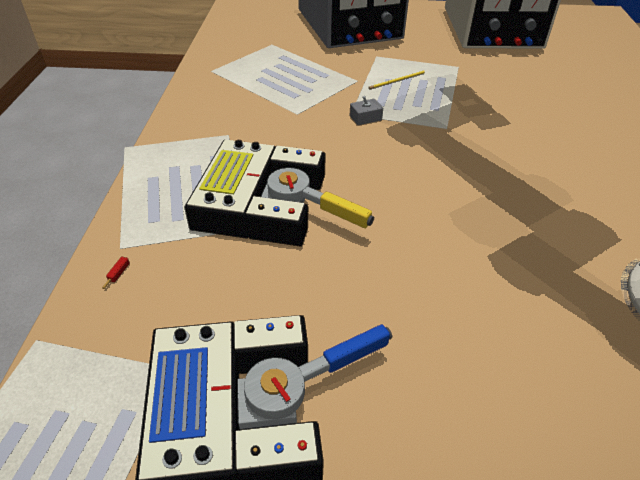

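View pics/top0.png

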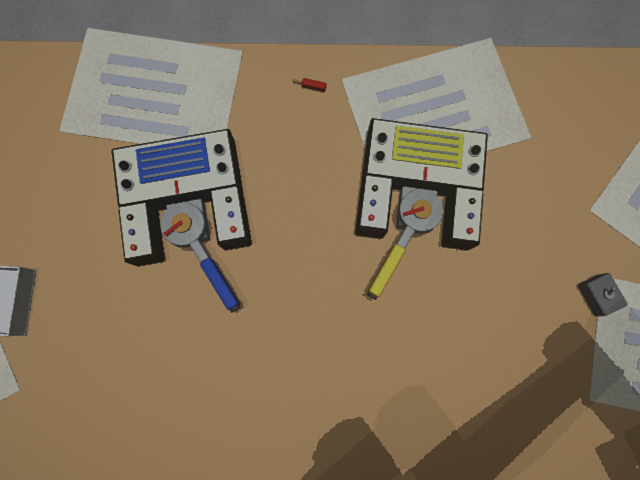

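```bash
cat > h.py <<'E'
import numpy as np,cv2
def ray(c,u,v):
    f=240/np.tan(np.radians(c['vfov']/2))
    d=np.array([(u-c['cx'])/f,(v-c['cy'])/f,1]);R=np.array(c['R']);return -R.T@c['t'],R.T@d
def atz(c,u,v,z):
    o,d=ray(c,u,v);return o+d*(z-o[2])/d[2]
def proj(c,X):
    f=240/np.tan(np.radians(c['vfov']/2));p=np.array(c['R'])@X+c['t'];return np.array([c['cx']+f*p[0]/p[2],c['cy']+f*p[1]/p[2]])
def crop(c,x0,y0,w,h,k,name):
    cv2.imwrite('pics/'+name,cv2.resize(c['img'][y0:y0+h,x0:x0+w],None,fx=k,fy=k,interpolation=cv2.INTER_CUBIC))
E
python3 - <<'E'
from h import *;import pickle
crop(pickle.load(open('top.pkl','rb')),345,110,160,200,3,'t1.png') if 0 else crop(pickle.load(open('top.pkl','rb')),345,110,150,196,3,'t1.png')
crop(pickle.load(open('side.pkl','rb')),180,130,200,120,4,'s1.png')
E
```

```text
(no output)
```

View pics/t1.png

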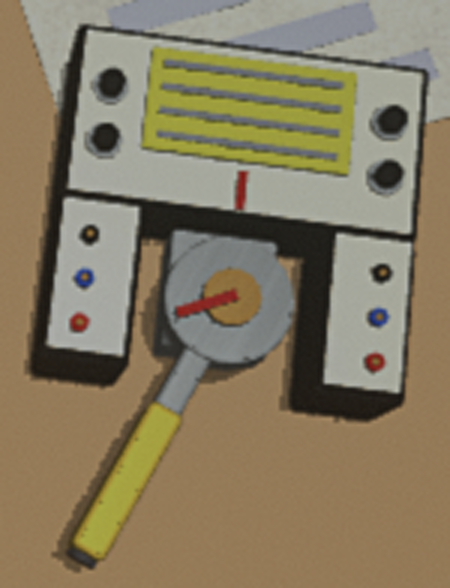

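View pics/s1.png

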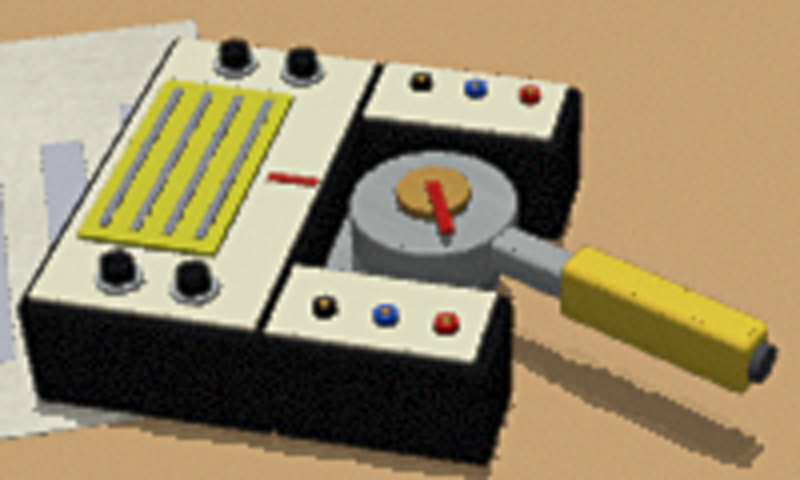

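```bash
python3 - <<'E'
from h import *;import pickle
t=pickle.load(open('top.pkl','rb'));s=pickle.load(open('side.pkl','rb'))
T=lambda x,y,z:atz(t,345+(x+.5)/3-.5,110+(y+.5)/3-.5,z)
S=lambda x,y,z:atz(s,180+(x+.5)/4-.5,130+(y+.5)/4-.5,z)
p=lambda n,v:print(n,v.round(4))
p('head',T(229,300,.06));p('cap',T(232,297,.066));p('headS',S(434,203,.06));p('capS',S(433,192,.066))
RL=T(82,27,.06);RR=T(427,72,.06);FL=T(40,345,.06);FLi=T(125,357,.06);FRi=T(323,382,.06);FR=T(403,393,.06)
for n,v in zip('RL RR FL FLi FRi FR'.split(),(RL,RR,FL,FLi,FRi,FR)):p(n,v)
print(np.linalg.norm(RL-RR),np.linalg.norm(RL-FL),np.linalg.norm(RR-FR))
g0=T(167,412,.064);g1=T(90,551,.06);p('g0',g0);p('g1',g1)
p('g0S',S(583,258,.064));p('g1S',S(757,328,.064))
m0=T(243,172,.06);m1=T(240,210,.06);p('m0',m0);p('m1',m1)
p('ptr',T(180,313,.069));p('ptrS',S(447,233,.069)); p('m0S',S(268,177,.06));p('m1S',S(317,184,.06))
# unit fit
loc=np.array([[.15,.1],[.15,-.1],[-.046,-.1],[-.046,.1],[-.046,.05],[-.046,-.05]]);W=np.array([RL,RR,FR,FL,FLi,FRi])[:,:2]
a=loc-loc.mean(0);b=W-W.mean(0);th=np.arctan2((a[:,0]*b[:,1]-a[:,1]*b[:,0]).sum(),(a*b).sum())
R=np.array([[np.cos(th),-np.sin(th)],[np.sin(th),np.cos(th)]]);o=W.mean(0)-R@loc.mean(0)
print('yaw',th,np.degrees(th),'o',o);print(((loc@R.T+o)-W).round(4))
E
```

```text
head [ 0.6317 -0.1745  0.06  ]
cap [ 0.6319 -0.1748  0.066 ]
headS [ 0.632  -0.1707  0.06  ]
capS [ 0.6322 -0.1705  0.066 ]
RL [ 0.7892 -0.097   0.06  ]
RR [ 0.7643 -0.2903  0.06  ]
FL [ 0.6059 -0.0716  0.06  ]
FLi [ 0.5997 -0.1173  0.06  ]
FRi [ 0.5867 -0.2237  0.06  ]
FR [ 0.581  -0.2665  0.06  ]
0.1949274040725711 0.18503267885636931 0.18479171285103532
g0 [ 0.5691 -0.1384  0.064 ]
g1 [ 0.4954 -0.0968  0.06  ]
g0S [ 0.5667 -0.1339  0.064 ]
g1S [ 0.4957 -0.0957  0.064 ]
m0 [ 0.7046 -0.1848  0.06  ]
m1 [ 0.6827 -0.1823  0.06  ]
ptr [ 0.622  -0.1458  0.069 ]
ptrS [ 0.6229 -0.1396  0.069 ]
m0S [ 0.705  -0.1833  0.06  ]
m1S [ 0.6833 -0.18    0.06  ]
yaw -0.12816458562401598 -7.34328983929918 o [ 0.63531106 -0.17526184]
[[ 0.0077  0.0017]
 [ 0.007  -0.0033]
 [-0.0041 -0.002 ]
 [-0.0035  0.0014]
 [-0.0036 -0.0025]
 [-0.0035  0.0047]]
```

Call:
play_rows(
  deltas=[108,31,0,22,0,108,31,0,22,0,108,31,0,22,0,108,31,0,22,0,108,31,0,22,0,108,31,0,22,0,108,31,0,22,0,108,31,0,22,0,108,31,0,22,0,108,31,0,22,0],
)

```text
time_s: 1.1
tcp_pos: [0.4465, -0.2455, 0.2223]
ee_rot: [[0.916, -0.001, -0.4], [0.4, 0.0, 0.916], [-0.0, -1.0, 0.0]]
wrist_force: [0.6, -0.3, 0.4]
gripper_width: 0.574
```

Call:
play_rows(
  deltas=[108,31,0,22,0,108,31,0,22,0,108,31,0,22,0,108,31,0,22,0,108,0,0,0,0.15,108,0,0,0,0.15,108,0,0,0,0.15,108,0,0,0,0.15,108,0,0,0,0.15,108,0,0,0,0.15],
)

```text
time_s: 2.1
tcp_pos: [0.5243, -0.1166, 0.222]
ee_rot: [[0.88, -0.001, 0.475], [-0.475, 0.0, 0.88], [-0.001, -1.0, -0.0]]
wrist_force: [-0.8, 0.8, 0.2]
gripper_width: 0.576
```

```bash
cat >> h.py <<'E'
C=np.array([.632,-.173])
def rel(s,off,rho,z):
    "shift in tool axes and roll to reach handle offset off, radius rho"
    R=np.array(s['ee_rot']);yaw=-0.128
    a=yaw-off;X=np.array([*(C-rho*np.array([np.cos(a),np.sin(a)])),z])
    cur=np.arctan2(R[1,0],R[0,0])
    print('t',round(s['time_s'],2),'tcp',s['tcp_pos'].round(4),'ang off',round(yaw-cur,3),'rho',np.linalg.norm(s['tcp_pos'][:2]-C).round(4),'F',s['wrist_force'].round(1),'w',round(s['gripper_width'],3))
    d=s['tcp_pos'][:2]-C;print('polar off',round(yaw-np.arctan2(-d[1],-d[0]),3))
    print('need mm',(R.T@(X-s['tcp_pos'])*1000).round(1),'roll',round(cur-a,3))
E
python3 - <<'E'
from station import r,eyes
from h import *
rel(r.sense(),.384,.120,.032);print(r.sense()['ee_rot'].round(3))
c=eyes.capture('top');cv2.imwrite('pics/t2.png',c['img'])
c=eyes.capture('side');cv2.imwrite('pics/s2.png',c['img'])
E
```

```text
t 2.1 tcp [ 0.5243 -0.1166  0.222 ] ang off 0.366 rho 0.1216 F [-0.8  0.8  0.2] w 0.576
polar off 0.354
need mm [  1.8 190.    3.7] roll 0.018
[[ 0.88  -0.001  0.475]
 [-0.475  0.     0.88 ]
 [-0.001 -1.    -0.   ]]
```

View pics/s2.png

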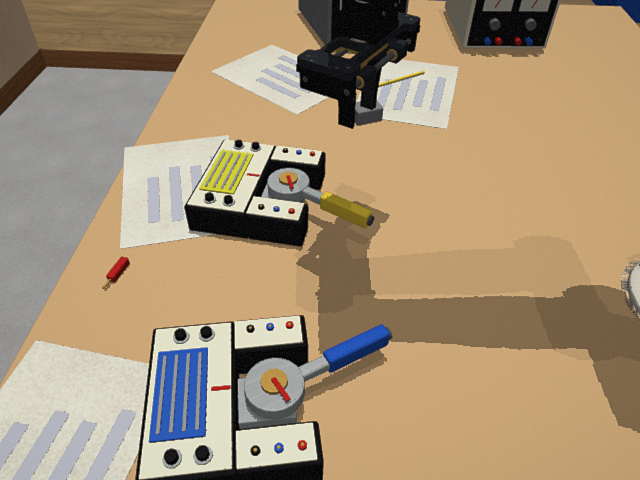

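Call:
play_rows(
  deltas=[108,1,15,2,0.02,108,1,15,2,0,108,0,15,0,0,108,0,15,0,0,108,0,15,0,0,108,0,15,0,0,108,0,15,0,0,108,0,15,0,0,108,0,10,0,0,108,0,5,0,0],
)

```text
time_s: 3.2
tcp_pos: [0.5277, -0.1142, 0.0865]
ee_rot: [[0.874, -0.002, 0.485], [-0.485, -0.0, 0.874], [-0.002, -1.0, -0.001]]
wrist_force: [0.1, -0.0, -0.7]
gripper_width: 0.578
```

```bash
python3 - <<'E'
from station import r,eyes
from h import *
rel(r.sense(),.384,.120,.032)
a=eyes.capture('top');b=eyes.capture('side')
i=np.hstack([cv2.resize(a['img'][150:350,320:460],(420,600)),cv2.resize(b['img'][80:280,260:386],(378,600))]);cv2.imwrite('pics/m3.png',i)
E
```

```text
t 3.2 tcp [ 0.5277 -0.1142  0.0865] ang off 0.378 rho 0.1197 F [ 0.1 -0.  -0.7] w 0.578
polar off 0.385
need mm [-0.2 54.5 -0.1] roll 0.006
```

View pics/m3.png

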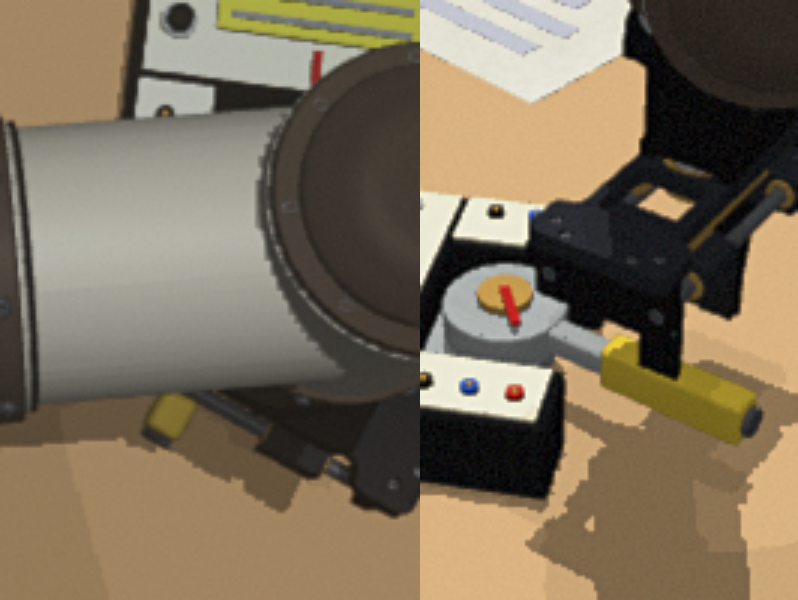

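Call:
play_rows(
  deltas=[108,0,10,0,0,108,0,10,0,0,108,0,10,0,0,108,0,10,0,0,108,0,8,0,0,108,0,6,0,0,172,0,0,0,0,172,0,0,0,0,172,0,0,0,0,172,0,0,0,0],
)

```text
time_s: 4.3
tcp_pos: [0.5286, -0.1142, 0.034]
ee_rot: [[0.874, 0.001, 0.487], [-0.487, 0.0, 0.874], [0.001, -1.0, 0.001]]
wrist_force: [0.2, -0.1, 0.7]
gripper_width: 0.351
```

```bash
python3 - <<'E'
from station import r,eyes
from h import *
rel(r.sense(),.384,.120,.032)
b=eyes.capture('side')
crop(b,240,100,150,150,4,'m4.png')
E
```

```text
t 4.3 tcp [ 0.5286 -0.1142  0.034 ] ang off 0.38 rho 0.119 F [ 0.2 -0.1  0.7] w 0.351
polar off 0.389
need mm [-1.1  2.  -0.6] roll 0.004
```

View pics/m4.png

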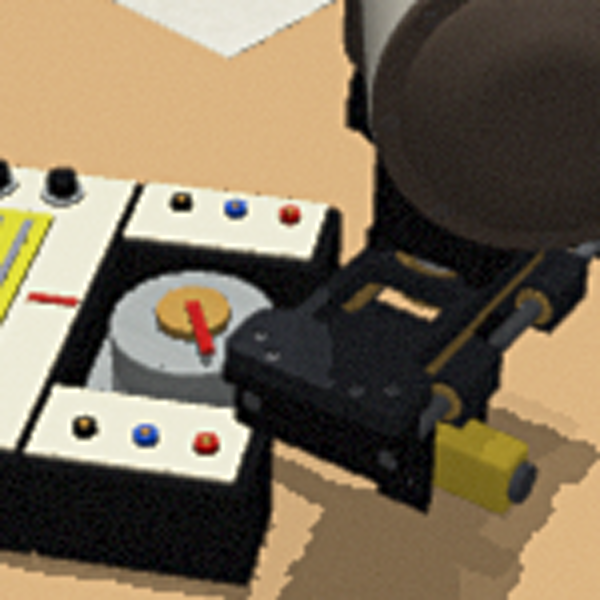

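Call:
play_rows(
  deltas=[172,0.6,0,-12,-0.1,172,0.6,0,-12,-0.1,172,0.6,0,-12,-0.1,172,0.6,0,-12,-0.1,172,0.6,0,-12,-0.1,172,0.6,0,-12,-0.1,172,0.6,0,-12,-0.1,172,0.6,0,-12,-0.1,172,0.6,0,-12,-0.1,172,0.6,0,-12,-0.1],
)

```text
time_s: 5.35
tcp_pos: [0.5271, -0.2298, 0.0338]
ee_rot: [[0.88, -0.0, -0.476], [0.476, 0.0, 0.88], [-0.0, -1.0, 0.0]]
wrist_force: [0.4, 1.9, 1.4]
gripper_width: 0.325
```

```bash
python3 - <<'E'
from station import r,eyes
from h import *
rel(r.sense(),-.66,.120,.032)
b=eyes.capture('side')
crop(b,240,100,150,150,4,'m5.png')
E
```

```text
t 5.35 tcp [ 0.5271 -0.2298  0.0338] ang off -0.624 rho 0.1193 F [0.4 1.9 1.4] w 0.325
polar off -0.625
need mm [-0.7  1.8 -4.2] roll -0.036
```

View pics/m5.png

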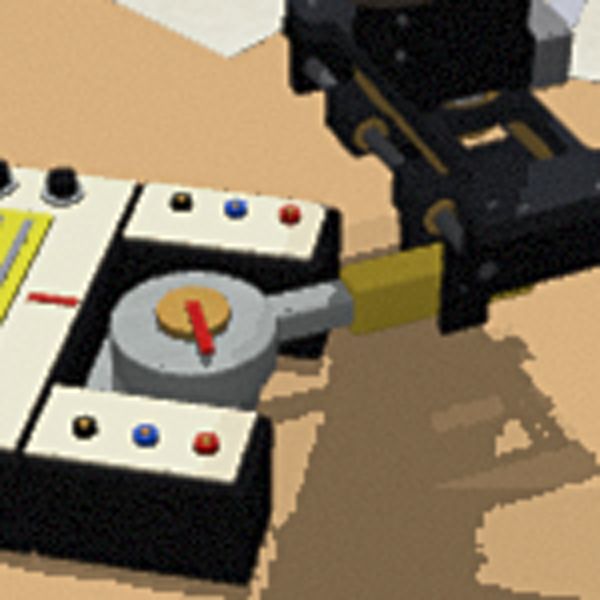

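Call:
play_rows(
  deltas=[172,0.6,0,12,0.1,172,0.6,0,12,0.1,172,0.6,0,12,0.1,172,0.6,0,12,0.1,172,0.6,0,12,0.1,172,0.6,0,12,0.1,172,0.6,0,12,0.1,172,0.6,0,12,0.1,172,0.6,0,12,0.1,172,0.6,0,12,0.1],
)

```text
time_s: 6.4
tcp_pos: [0.5286, -0.1141, 0.034]
ee_rot: [[0.871, 0.001, 0.491], [-0.491, -0.001, 0.871], [0.001, -1.0, -0.0]]
wrist_force: [0.4, -3.0, 0.1]
gripper_width: 0.328
```

```bash
python3 - <<'E'
from station import r,eyes
from h import *
rel(r.sense(),.66,.120,.032)
b=eyes.capture('side')
crop(b,240,100,150,150,4,'m6.png')
E
```

```text
t 6.4 tcp [ 0.5286 -0.1141  0.034 ] ang off 0.386 rho 0.119 F [ 0.4 -3.   0.1] w 0.328
polar off 0.39
need mm [ 3.5  2.  32. ] roll 0.274
```

View pics/m6.png

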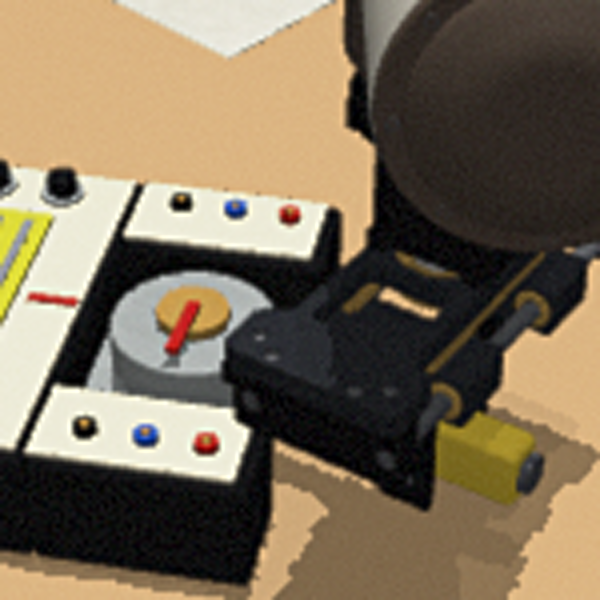

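Call:
play_rows(
  deltas=[172,0.6,0,12,0.1,172,0.6,0,12,0.1,172,0.3,0,8,0.07,172,0,0,0,0,172,0,0,0,0,172,0.6,0,-12,-0.1,172,0.6,0,-12,-0.1,172,0.6,0,-12,-0.1,172,0.6,0,-12,-0.1,172,0.6,0,-12,-0.1],
)

```text
time_s: 7.45
tcp_pos: [0.5168, -0.1403, 0.0336]
ee_rot: [[0.963, 0.0, 0.27], [-0.27, 0.001, 0.963], [0.0, -1.0, 0.001]]
wrist_force: [0.2, 1.5, 0.2]
gripper_width: 0.327
```

```bash
python3 - <<'E'
from station import r,eyes
from h import *
rel(r.sense(),-.65,.120,.034)
b=eyes.capture('side')
crop(b,240,100,150,150,4,'m7.png')
E
```

```text
t 7.45 tcp [ 0.5168 -0.1403  0.0336] ang off 0.145 rho 0.1197 F [0.2 1.5 0.2] w 0.327
polar off 0.149
need mm [ 35.7  -0.4 -86.1] roll -0.795
```

View pics/m7.png

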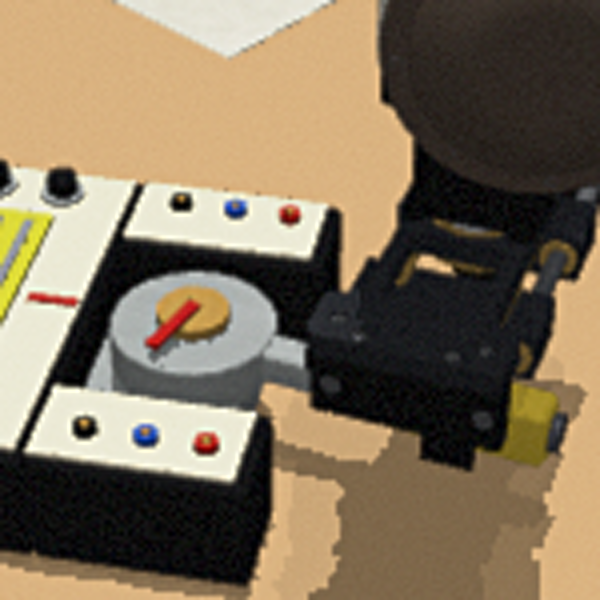

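Continue the back stroke to −0.65, then forward.

Call:
play_rows(
  deltas=[172,0.6,0,-12,-0.1,172,0.6,0,-12,-0.1,172,0.6,0,-12,-0.1,172,0.6,0,-12,-0.1,172,0.6,0,-12,-0.1,172,0.6,0,-12,-0.1,172,0.6,0,-12,-0.1,172,0.6,0,-12,-0.1,172,0,0,0,0,172,0.6,0,12,0.1],
)

```text
time_s: 8.5
tcp_pos: [0.524, -0.2229, 0.0335]
ee_rot: [[0.915, 0.002, -0.403], [0.403, -0.0, 0.915], [0.001, -1.0, -0.001]]
wrist_force: [1.7, 0.2, 0.7]
gripper_width: 0.328
```

Call:
play_rows(
  deltas=[172,0.6,0,12,0.1,172,0.6,0,12,0.1,172,0.6,0,12,0.1,172,0.6,0,12,0.1,172,0.6,0,12,0.1,172,0.6,0,12,0.1,172,0.6,0,12,0.1,172,0.6,0,12,0.1,172,0.6,0,12,0.1,172,0,0,0,0],
)

```text
time_s: 9.5
tcp_pos: [0.5264, -0.1166, 0.0337]
ee_rot: [[0.888, 0.0, 0.461], [-0.461, 0.0, 0.888], [0.0, -1.0, 0.0]]
wrist_force: [0.4, -0.9, 0.9]
gripper_width: 0.322
```

```bash
python3 - <<'E'
from station import r,eyes
from h import *
rel(r.sense(),.66,.120,.034)
b=eyes.capture('side')
crop(b,240,100,150,150,4,'m8.png')
E
```

```text
t 9.5 tcp [ 0.5264 -0.1166  0.0337] ang off 0.351 rho 0.1197 F [ 0.4 -0.9  0.9] w 0.322
polar off 0.362
need mm [ 5.4 -0.3 35.1] roll 0.309
```

View pics/m8.png

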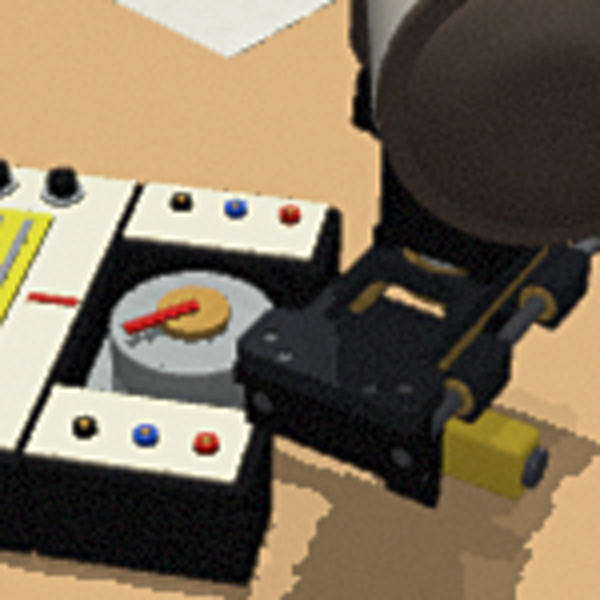

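Call:
play_rows(
  deltas=[172,0.6,0,12,0.1,172,0.6,0,12,0.1,172,0.6,0,12,0.1,172,0,0,0,0,172,0,0,0,0,172,0.6,0,-12,-0.1,172,0.6,0,-12,-0.1,172,0.6,0,-12,-0.1,172,0.6,0,-12,-0.1,172,0.6,0,-12,-0.1],
)

```text
time_s: 10.55
tcp_pos: [0.5166, -0.1405, 0.0335]
ee_rot: [[0.963, 0.0, 0.269], [-0.269, 0.001, 0.963], [-0.0, -1.0, 0.001]]
wrist_force: [0.4, 1.2, 0.9]
gripper_width: 0.331
```

```bash
python3 - <<'E'
from station import r,eyes
from h import *
rel(r.sense(),-.65,.120,.034)
b=eyes.capture('side')
crop(b,240,140,100,100,6,'m9.png')
M0=np.array([.7048,-.184]);print('markdir',np.arctan2(*(M0-C)[::-1]))
E
```

```text
t 10.55 tcp [ 0.5166 -0.1405  0.0335] ang off 0.145 rho 0.1199 F [0.4 1.2 0.9] w 0.331
polar off 0.147
need mm [ 35.9  -0.5 -85.9] roll -0.795
markdir -0.14996449387154365
```

View pics/m9.png

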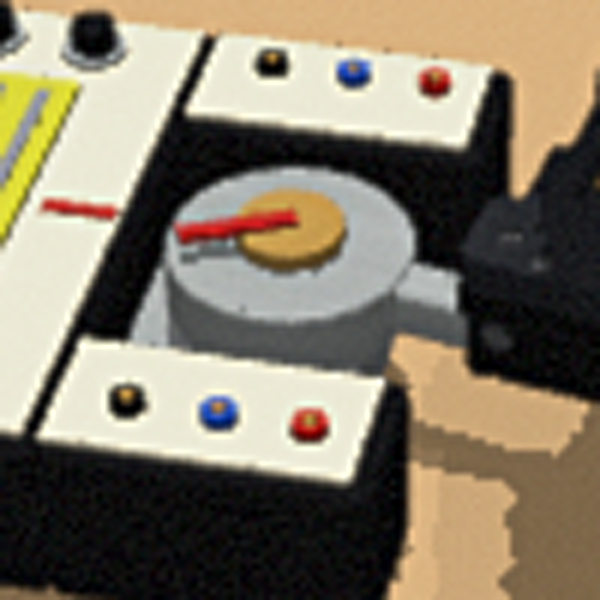

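Call:
play_rows(
  deltas=[172,0.6,0,-12,-0.1,172,0.6,0,-12,-0.1,172,0.6,0,-12,-0.1,172,0.6,0,-12,-0.1,172,0.6,0,-12,-0.1,172,0.6,0,-12,-0.1,172,0.6,0,-12,-0.1,172,0,0,0,0,172,0.6,0,12,0.1,172,0.6,0,12,0.1],
)

```text
time_s: 11.6
tcp_pos: [0.5154, -0.1992, 0.0334]
ee_rot: [[0.977, 0.0, -0.212], [0.212, 0.0, 0.977], [0.0, -1.0, 0.0]]
wrist_force: [0.7, -0.9, -0.7]
gripper_width: 0.329
```

```bash
python3 - <<'E'
from station import r,eyes
from h import *
rel(r.sense(),-.15,.120,.034)
b=eyes.capture('side')
crop(b,240,140,100,100,6,'m10.png')
S=lambda x,y,z:atz(b,240+(x+.5)/6-.5,140+(y+.5)/6-.5,z)[:2]
d=S(180,232,.069)-S(297,217,.069);print('ptr dir',np.arctan2(d[1],d[0]))
E
```

```text
t 11.6 tcp [ 0.5154 -0.1992  0.0334] ang off -0.342 rho 0.1195 F [ 0.7 -0.9 -0.7] w 0.329
polar off -0.349
need mm [ 1.7 -0.6 23.7] roll 0.192
ptr dir 0.2877762823715012
```

View pics/m10.png

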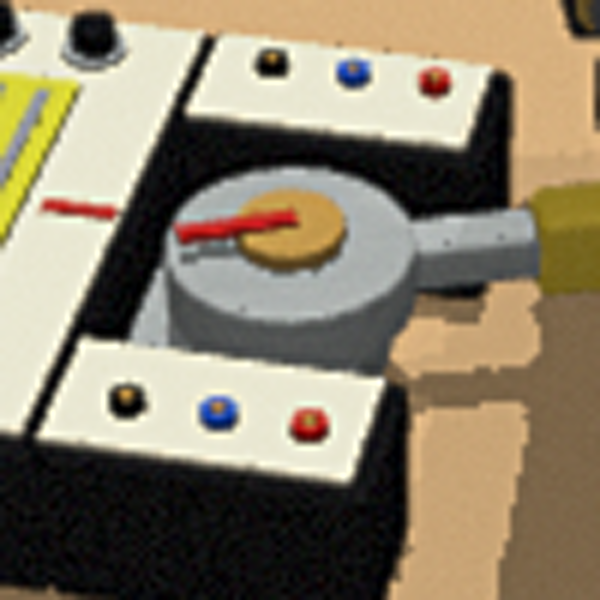

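Call:
play_rows(
  deltas=[172,0.2,0,6,0.05,172,0.2,0,6,0.05,172,0.2,0,6,0.05,172,0.2,0,6,0.05,172,0,0,0,0,172,0,0,0,0,172,0,0,0,0,172,0,0,0,0,172,0,0,0,0,172,0,0,0,0],
)

```text
time_s: 12.65
tcp_pos: [0.5128, -0.1759, 0.0335]
ee_rot: [[1.0, -0.0, -0.022], [0.022, -0.0, 1.0], [-0.0, -1.0, -0.0]]
wrist_force: [-1.0, -1.3, 0.6]
gripper_width: 0.329
```

```bash
python3 - <<'E'
from station import r,eyes
from h import *
rel(r.sense(),-.15,.120,.034)
b=eyes.capture('side')
crop(b,240,140,100,100,6,'m11.png')
E
```

```text
t 12.65 tcp [ 0.5128 -0.1759  0.0335] ang off -0.15 rho 0.1192 F [-1.  -1.3  0.6] w 0.329
polar off -0.152
need mm [-0.8 -0.5  0.2] roll -0.0
```

View pics/m11.png

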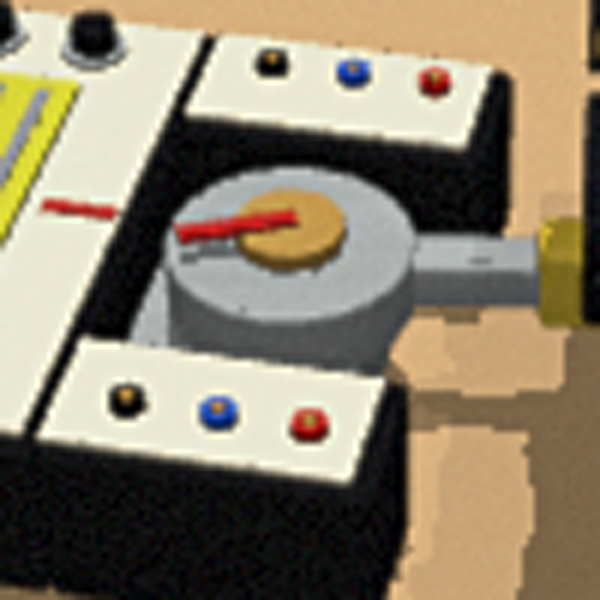

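Call:
play_rows(
  deltas=[172,0.2,0,6,0.05,172,0.2,0,6,0.05,172,0.2,0,6,0.05,172,0.2,0,6,0.05,172,0.2,0,6,0.05,172,0.2,0,6,0.05,172,0.2,0,6,0.05,172,0,0,0,0,172,0,0,0,0,172,0,0,0,0],
)

```text
time_s: 13.7
tcp_pos: [0.5195, -0.1346, 0.0335]
ee_rot: [[0.947, -0.0, 0.322], [-0.322, 0.0, 0.947], [-0.0, -1.0, -0.0]]
wrist_force: [-1.8, -1.0, 1.1]
gripper_width: 0.329
```

```bash
python3 - <<'E'
from station import r,eyes
from h import *
rel(r.sense(),.3,.120,.034)
b=eyes.capture('side')
crop(b,240,140,100,100,6,'m12.png')
E
```

```text
t 13.7 tcp [ 0.5195 -0.1346  0.0335] ang off 0.2 rho 0.1189 F [-1.8 -1.   1.1] w 0.329
polar off 0.201
need mm [-0.5 -0.5 11.8] roll 0.1
```

View pics/m12.png

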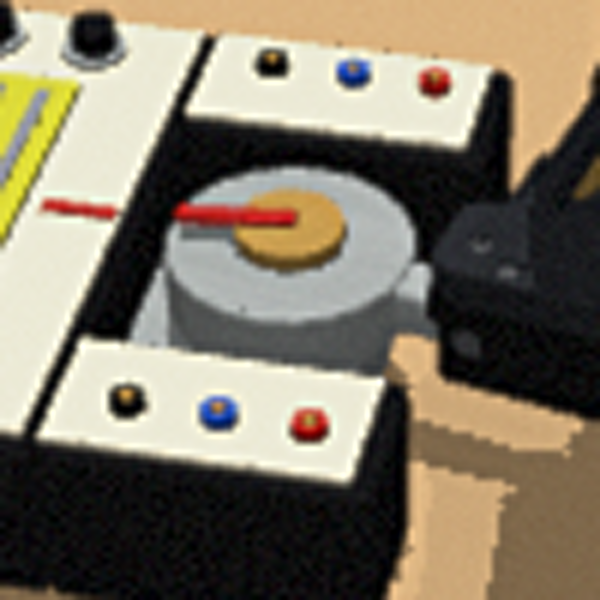

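Call:
play_rows(
  deltas=[172,0.1,0,2.4,0.02,172,0.1,0,2.4,0.02,172,0.1,0,2.4,0.02,172,0.1,0,2.4,0.02,172,0,0,0,0,172,0,0,0,0,172,0,0,0,0,172,0,0,0,0,172,0,0,0,0,172,0,0,0,0],
)

```text
time_s: 14.75
tcp_pos: [0.5233, -0.1255, 0.0334]
ee_rot: [[0.918, -0.0, 0.397], [-0.397, 0.0, 0.918], [-0.0, -1.0, -0.0]]
wrist_force: [-1.3, -0.3, -0.5]
gripper_width: 0.327
```

```bash
python3 - <<'E'
from station import r,eyes
from h import *
rel(r.sense(),.3,.120,.034)
b=eyes.capture('side')
crop(b,240,140,100,100,6,'m13.png')
E
```

```text
t 14.75 tcp [ 0.5233 -0.1255  0.0334] ang off 0.28 rho 0.1186 F [-1.3 -0.3 -0.5] w 0.327
polar off 0.284
need mm [-1.4 -0.6  1.9] roll 0.02
```

View pics/m13.png

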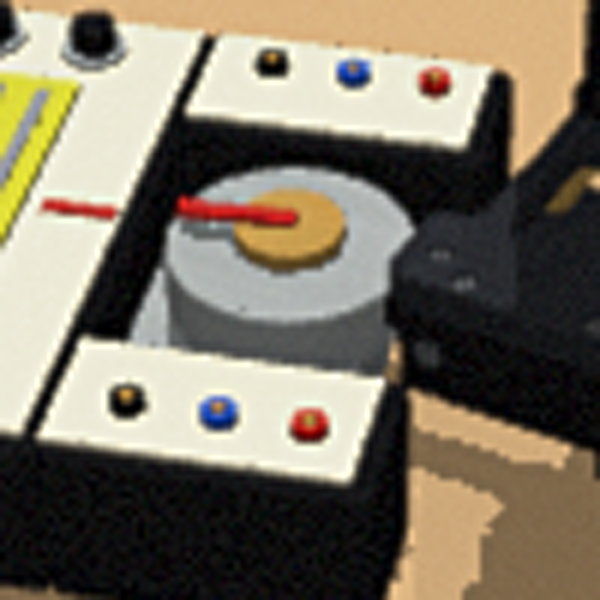

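Call:
play_rows(
  deltas=[172,0,0,2,0.02,172,0,0,2,0.02,172,0,0,2,0.02,172,0,0,0,0,172,0,0,0,0,172,0,0,0,0,172,0,0,0,0,172,0,0,0,0,172,0,0,0,0,172,0,0,0,0],
)

```text
time_s: 15.8
tcp_pos: [0.5261, -0.1201, 0.0336]
ee_rot: [[0.892, 0.0, 0.451], [-0.451, -0.0, 0.892], [0.0, -1.0, 0.0]]
wrist_force: [-0.2, -1.3, -0.6]
gripper_width: 0.319
```

```bash
python3 - <<'E'
from station import r,eyes
from h import *
rel(r.sense(),.35,.120,.034)
b=eyes.capture('side')
crop(b,240,140,100,100,6,'m14.png')
E
```

```text
t 15.8 tcp [ 0.5261 -0.1201  0.0336] ang off 0.34 rho 0.1184 F [-0.2 -1.3 -0.6] w 0.319
polar off 0.336
need mm [-1.6 -0.4  1.7] roll 0.01
```

View pics/m14.png

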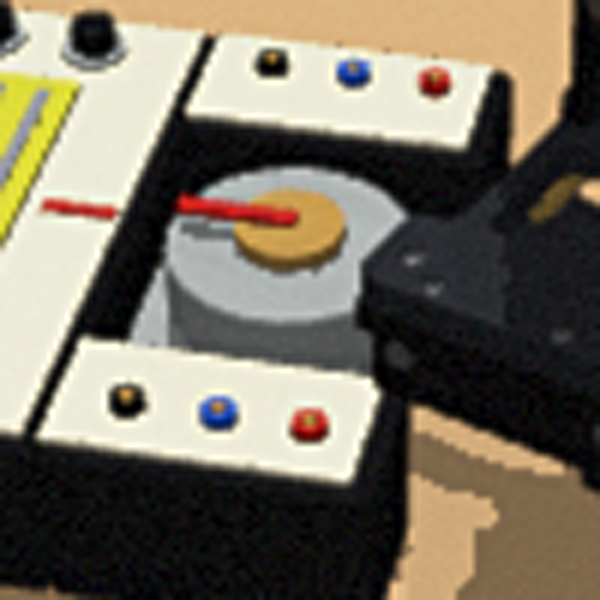

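Call:
play_rows(
  deltas=[172,0,0,2,0.02,172,0,0,2,0.01,172,0,0,0,0,172,0,0,0,0,172,0,0,0,0,172,0,0,0,0,172,0,0,0,0,172,0,0,0,0,172,0,0,0,0,172,0,0,0,0],
)

```text
time_s: 16.85
tcp_pos: [0.5279, -0.1165, 0.0336]
ee_rot: [[0.878, 0.0, 0.478], [-0.478, 0.0, 0.878], [0.0, -1.0, 0.0]]
wrist_force: [-0.2, -2.3, -1.7]
gripper_width: 0.327
```

```bash
python3 - <<'E'
from station import r,eyes
from h import *
rel(r.sense(),.37,.120,.034)
b=eyes.capture('side')
crop(b,240,140,100,100,6,'m15.png')
E
```

```text
t 16.85 tcp [ 0.5279 -0.1165  0.0336] ang off 0.37 rho 0.1184 F [-0.2 -2.3 -1.7] w 0.327
polar off 0.369
need mm [-1.6 -0.4  0.1] roll -0.0
```

View pics/m15.png

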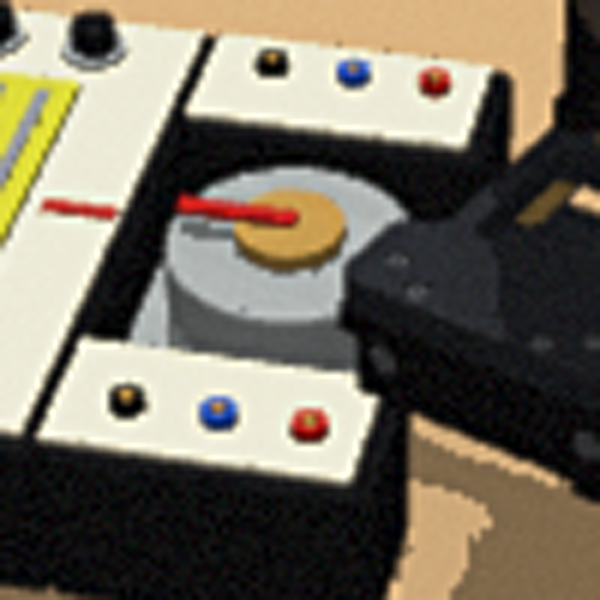

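```bash
python3 - <<'E'
from station import r,eyes
from h import *
b=eyes.capture('side')
crop(b,260,150,60,45,13,'m16.png')
crop(b,300,140,100,100,6,'m17.png')
E
```

```text
(no output)
```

View pics/m16.png

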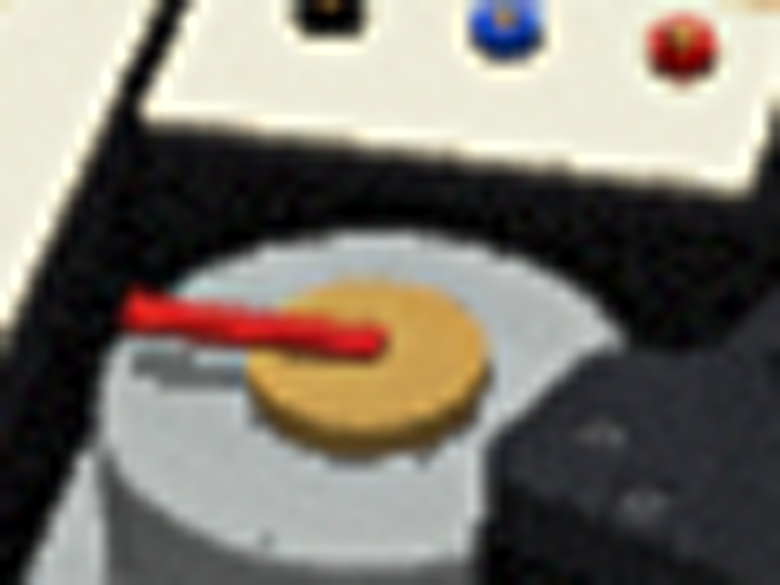

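View pics/m17.png

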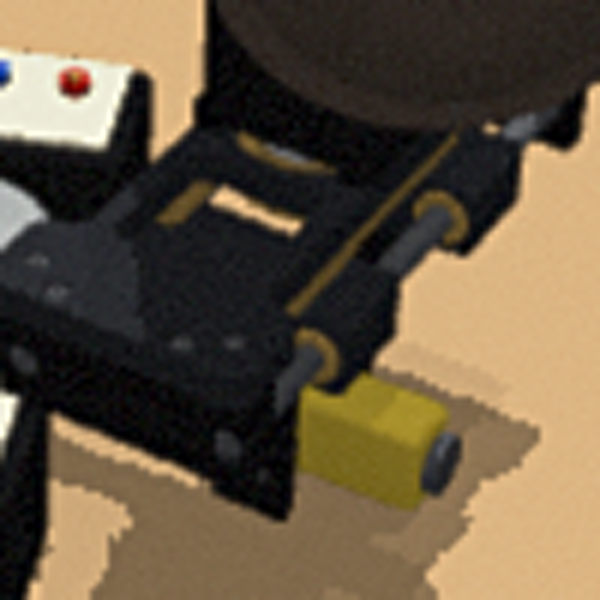

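```bash
python3 - <<'E'
from h import *;import pickle
b=pickle.load(open('side.pkl','rb'))
S=lambda x,y,z:atz(b,260+(x+.5)/13-.5,150+(y+.5)/13-.5,z)[:2]
d=S(128,310,.069)-S(375,342,.069);print('ptr',np.arctan2(d[1],d[0]))
d=S(150,125,.06)-S(755,190,.06);print('case edge',np.arctan2(d[1],d[0]))
E
```

```text
ptr -0.13040904579409687
case edge -0.10113041474736582
```

Call:
play_rows(
  deltas=[172,0,0,2,0.01,172,0,0,2,0.01,172,0,0,0,0,172,0,0,0,0,172,0,0,0,0,172,0,0,0,0,172,0,0,0,0,172,0,0,0,0,172,0,0,0,0,172,0,0,0,0],
)

```text
time_s: 17.95
tcp_pos: [0.5297, -0.113, 0.0336]
ee_rot: [[0.869, -0.0, 0.495], [-0.495, 0.0, 0.869], [-0.0, -1.0, -0.0]]
wrist_force: [-0.9, -2.9, 0.5]
gripper_width: 0.327
```

```bash
python3 - <<'E'
from station import r,eyes
from h import *
rel(r.sense(),.37,.120,.034)
b=eyes.capture('side')
crop(b,250,150,130,95,6,'m18.png')
E
```

```text
t 17.95 tcp [ 0.5297 -0.113   0.0336] ang off 0.39 rho 0.1186 F [-0.9 -2.9  0.5] w 0.327
polar off 0.403
need mm [-1.4 -0.4 -3.9] roll -0.02
```

View pics/m18.png

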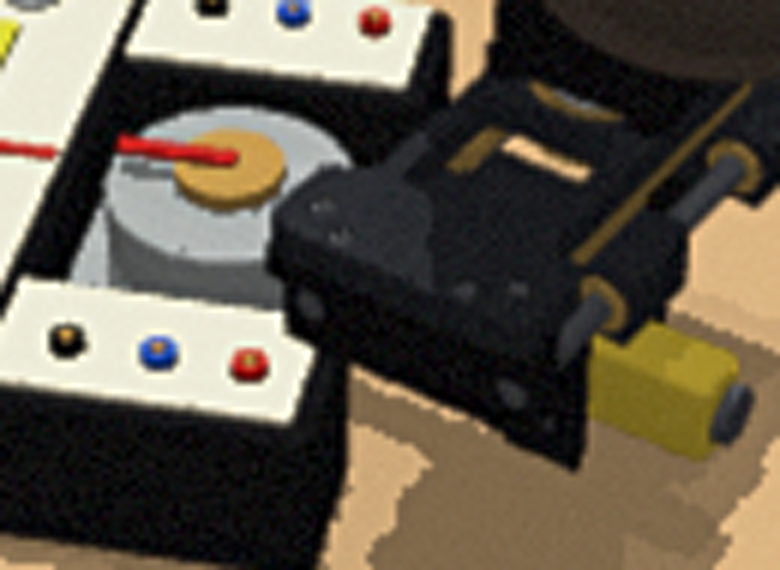

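Call:
play_rows(
  deltas=[172,0,0,-4,0,140,0,0,0,0,108,0,0,0,0,108,0,0,0,0,108,0,-8,0,0,108,0,-15,0,0,108,0,-20,0,0,108,0,-20,0,0,108,0,-20,0,0,108,0,-20,0,0],
)

```text
time_s: 19.0
tcp_pos: [0.5279, -0.1161, 0.1381]
ee_rot: [[0.869, 0.001, 0.495], [-0.495, 0.0, 0.869], [0.001, -1.0, 0.001]]
wrist_force: [-0.3, 0.5, -0.3]
gripper_width: 0.576
```

Call:
play_rows(
  deltas=[108,-30,0,0,0,108,-30,0,0,0,108,-30,-10,0,0,108,-30,-10,0,0,108,0,0,-40,0,108,0,0,-40,0,108,0,0,-40,0,108,0,0,-40,0,108,0,0,-40,0,108,0,0,0,0],
)

```text
time_s: 20.0
tcp_pos: [0.3224, -0.2329, 0.1571]
ee_rot: [[0.866, 0.0, 0.5], [-0.5, 0.0, 0.866], [0.0, -1.0, 0.0]]
wrist_force: [0.2, 0.6, -0.1]
gripper_width: 0.576
```

```bash
python3 - <<'E'
from station import r,eyes
from h import *
s=r.sense();print(s['tcp_pos'],s['wrist_force'],s['time_s'])
a=eyes.capture('top');b=eyes.capture('side');cv2.imwrite('pics/t9.png',a['img'])
crop(b,180,130,200,120,4,'s9.png');crop(a,345,110,150,196,3,'t91.png')
E
```

```text
[ 0.32242614 -0.2329096   0.15707366] [ 0.17547346  0.62693323 -0.06045018] 20.0
```

View pics/s9.png

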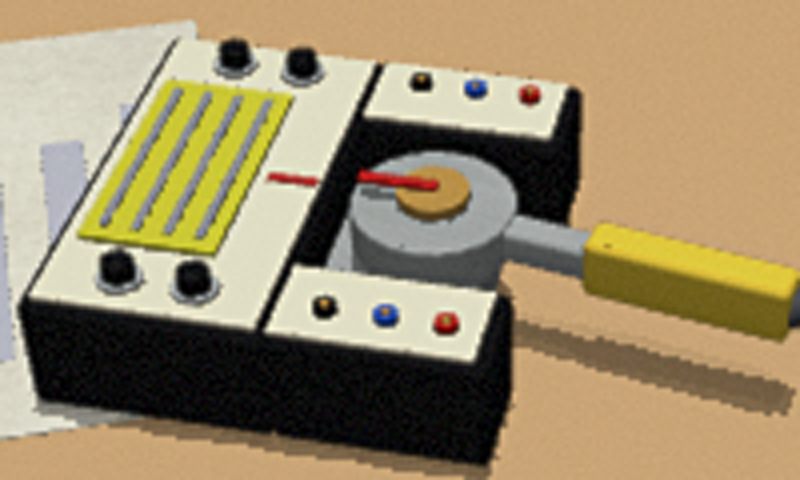

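View pics/t91.png

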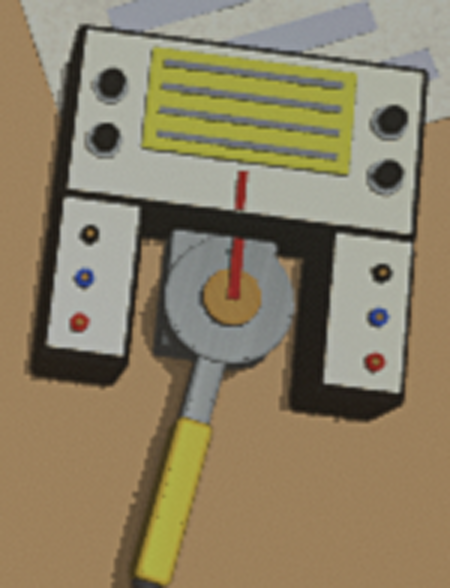

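```bash
python3 -c "
from station import r
print(r.finish_job())"
```

```text
the job is handed in; nothing more can be done
None
```

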